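Let the pan-lid rack out by one hole

TASK

Make the telescopic pan-lid rack one hole longer: press its spring snap button flush with the tube, slide the sleeve outwards by its thumb tab until the button clicks up in the very next hole, and let go. Do not force the rack, and leave the tins, shaker, tumbler and spatula as they are.

Things in the scene. Friction and masses are not known exactly. Their poses are not given: they have to be found in the camera images.
- rack: Steel pan-lid rack: base plate 100 x 400 x 6 mm (x, y, z), a pedestal at its -y end carrying a level telescopic square tube along y. Origin: on the shelf, straight under the snap button's middle. +y: along the tube, the way it extends; z up. Divider wires at y -150, -172 (fixed) and +80, +102 mm (sleeve) reach 130 +- 10 mm up, a pan lid at y -160 160 +- 10 mm. Over 20 N from the robot bends it.
- tube_top (a point): Fixed point of the rack, 75 mm above its origin: nominal middle of the tube's top face at the button. The tube sits on an adjustable post with a rubber bush: its real top may be up to 10 mm higher or lower than this (set anew), and sinks 1 mm per 6 N of load, so feel for it. Sleeve: 30 x 30 mm steel tube, wall 2 mm; three 15 mm square holes in its top, at y 0 (button in it), -35, -70 mm.
- tab_start (a point): Fixed point of the rack, 13 mm to +y of tube_top and 10 mm higher: the nominal middle of the thumb tab's pushing face at the start. The tab is a crosswise steel plate on top of the sleeve, 36 mm wide (x), 4 mm thick, 20 mm tall, moving with the sleeve; it is pushed on its -y face towards +y. A closed fingertip up to 26 mm wide can stand on the button and push the tab at once.
- sleeve (a joint): How far the sleeve has slid out along the rack's +y (m): about 0 with the button in the first hole, 0.035 in the next, 0.070 in the last. About 1.5 mm of play in a hole. It slides with 1.5 N of friction plus the button's rub while the button is under its wall, is locked hard when the button is up in a hole, and stays where it is left.
- snap (a joint): How far the button is pressed down (m): 0 = out, 0.005 = flush, 0.007 = under the wall. Steel dome of 6 mm radius on the fixed inner tube (it does not travel with the sleeve), 5 mm proud of the sleeve. Spring: 2 N out, 4 N flush. Once flush (within 1 mm), pushing the sleeve out makes the hole's edge ride over the dome; after 8 mm the wall keeps it down, and it springs up at the next hole.
- tins: Column of four stacked steel tins, 90 mm across, 172 mm high. Origin at the centre of the underside. Leave alone.
- shaker: Empty glass shaker, 72 mm across, 140 mm high. Origin at the centre of the underside. Leave alone.
- tumbler: Small steel tumbler, 70 mm across, 85 mm high. Origin at the centre of the underside. Leave alone.
- spatula: Yellow silicone spatula, 240 mm long, lying flat along its x axis. Leave alone.

How it is judged (in metres and radians):
On the way, in this order (a step that is already met when the one before it is completed fails the run):
1. the button is pressed flush (4 mm or more of its 5 mm) with the sleeve still in the first hole (value of joint snap above 0.004 m and value of joint sleeve below 0.006 m), for 0.05 s.
2. the sleeve is slid out by 15 mm with the button riding under its wall (value of joint sleeve above 0.015 m and value of joint snap above 0.005 m), for 0.02 s.
At the end, for the whole second after the job is handed in: The sleeve rests 35 mm (within 2.5 mm) further out than the first hole, with the snap button up in the next hole (pressed in by less than 1.5 mm) (value of joint sleeve between 0.0325 and 0.0375 m and value of joint snap below 0.0015 m and velocity of joint sleeve between -0.005 and 0.005 m/s); the robot touches nothing.
It fails at once if the robot presses or pushes on the rack with more than 20 N (contact force between any of the fingers, the arm and rack above 20 N).
It fails at once if the sleeve is slid past the next hole (value of joint sleeve above 0.042 m).
It fails at once if tins, shaker, tumbler or spatula are moved by more than 15 mm or tipped (distance of any of tins, shaker, tumbler, spatula from where it was at the start of the episode above 0.015 m or angle between any of tins, shaker, tumbler's own z axis and vertical above 0.3 rad).
It also fails if it takes over 38 s, if anything falls off the work surface, if the arm or the gripper's body presses on something with over 40 N, if the wrist force passes 120 N, or if a joint passes its speed limit or range.

ROBOT

A 7-joint arm with a two-finger parallel gripper is mounted at the origin on the work surface. World frame = base frame: x ahead of the robot, y to its left, z up, the work surface at z = 0. Lengths are in mm, angles in rad, forces in N, time in s.
With the tool pointing down it reaches from about 350 to 900 mm from the base axis. Payload 8.1 kg.
Tool frame: the origin (TCP) lies at the centre of the arm's flange, where the gripper is bolted on; the fingertips stand 173 mm ahead of it and the grasp point (between the pads) lies ctrl.tcp_to_grasp ahead of it (ctrl.tcp_to_grasp is the distance from the TCP to the grasp point, in mm); z points along the fingers, y is the direction in which the jaws open and shut (so a half turn about z gives the same grasp; the last joint's range is limited). The gripper opens to 85 mm and grips with 20 to 120 N. Pads are 22 mm wide; open, the fingers measure 114 mm over their backs; the gripper's body (76 mm by 85 mm) begins 54 mm behind the grasp point. The pads swing forward as they close: fully open they stand 13 mm farther back than shut.
Start: joints at [1.036, 0.434, 0.025, 1.573, -0.012, 1.134, -0.075], TCP at [261.544, -567.651, 404.723] pointing down, gripper open.
Joint ranges: [-2.62, 2.62], [-0.44, 2.09], [-1.27, 1.32], [0.08, 2.57], [-1.32, 4.46], [0.12, 2], [-2.74, 2.74]. Speed limits (rad/s): [2.22, 2.22, 3.01, 3.01, 3.14, 3.14, 3.14].

INTERFACE

Orientations are given as a unit quaternion [w, x, y, z].
In Python, from bench import telemetry, cams, ctrl gives the robot as it stands. The module is installed in compiled form; this text tells all that it offers.
- The arm moves only by the tool carry_out, never from a script. Its argument "rows" is a list that holds one entry, the list of rows, each a list of 7 numbers: the shift along the tool's x, y, z in mm, then the turn, a rotation vector about the tool's x, y, z in degrees, then the opening, from 0 (shut) to 1 (fully open). A call has 1 to 20 rows; each row shifts and turns the pose as measured when the row begins, along the tool's axes as they then stand; what a row does not reach is not made up. A row lasts 1/10 s, in which the tool goes at most 50 mm and 8.59 degrees, less where a joint would pass 70% of its speed; a pose out of reach is approached as far as the arm can. A call with a gripper value outside its range is refused whole. The fingers move at their own pace and stop on an object; the grip force is fixed at half the most. Time passes only in rows, so rows that do not move let the fingers close. It gives the time, the measured TCP pose, the force and the opening at its end, in the units of the state.
- telemetry.read_state(): the state, without advancing time (a new reading comes with each control period).
- cams.snapshot(name): name is "scene" or "top"; returns the picture (420x560x3 uint8, red, green, blue); there is no depth.
- cams.get_calibration(name): a dict with "fovy" (degrees; the focal length in pixels is half the picture's height over the tangent of half this angle, whatever the lens; pixels are square), "cx", "cy" (the principal point, pixels), "k1" (the pictures are not rectified: a ray, as slopes to the right and down, at radius r is drawn at 1 + k1 r^2 times it, then the intrinsics apply), "view" (4x4, takes a point from world to camera coordinates). Camera axes: x right, y up, looking along -z (the intrinsics and any distortion apply to the point x, -y, -z); pixel columns grow to the right and rows downward; lengths in mm; the calibration is good to about 2 mm. A picture is of the moment at which its call begins. get_calibration takes no time and is no camera call.
- ctrl.job_done(): hands the job in, once; it reports no verdict.
The state is a dict: "t": time; "joints": joint angles; "joint_velocities": joint speeds; "effort": joint torques, N m; "eef_pos": TCP position; "tool_rot": TCP orientation; "contact_force": force on the tool from outside, world axes, zero at the start; "wrist_torque": the same for the moment, N m; "gripper_width": opening from 0.0 (shut) to 1.0 (fully open).
Only numpy, scipy, OpenCV 4.12 (cv2) and the standard library are available. Lean on these libraries where they do the work, as an engineer would, in place of code of your own. Each camera call takes 0.05 s, during which the arm holds its last target. There are 200 camera calls.

## Working session

There is one attempt and no reset: what is moved stays moved. The work goes in short steps, Python scripts to look and compute and a tool call to move; the robot and the scene stay as the last step left them, time stands still between calls to the robot, and variables do not carry over. Pictures are saved under pics/ and viewed, about 8 in all and at most 12, crops included, and the job is handed in when it is done.

Besides the shell and the picture viewer there is one more tool, called after ">>>" in YAML: its name, and indented under it one key for each argument. carry_out: Moves the arm, as the interface text tells. Its arguments: {"type":"object","properties":{"rows":{"type":"array","items":{"type":"array","items":{"type":"array","items":{"type":"number"}}}}},"required":["rows"]}

```bash
mkdir -p pics; python3 - <<'E'
from bench import telemetry,cams,ctrl
import cv2,numpy as np
for n in("scene","top"):
    im=cams.snapshot(n); cv2.imwrite(f"pics/{n}0.png",im[:,:,::-1]); c=cams.get_calibration(n)
    print(n,{k:(np.round(v,3).tolist()) for k,v in c.items()})
print(telemetry.read_state(),ctrl.tcp_to_grasp)
E
```

```text
scene {'fovy': 42.479, 'cx': 287.883, 'cy': 211.299, 'k1': -0.098, 'view': [[0.391, 0.92, -0.01, -201.528], [-0.514, 0.227, 0.827, 247.331], [0.763, -0.318, 0.562, -1760.163], [0.0, 0.0, 0.0, 1.0]]}
top {'fovy': 49.669, 'cx': 272.991, 'cy': 204.951, 'k1': -0.096, 'view': [[0.004, -1.0, -0.017, -27.356], [1.0, 0.003, 0.014, -574.806], [-0.014, -0.017, 1.0, -889.357], [0.0, 0.0, 0.0, 1.0]]}
{'t': 0.1, 'joints': array([ 1.03639471,  0.43515979,  0.02501219,  1.57398064, -0.0116002 ,
        1.13399279, -0.07511081]), 'joint_velocities': array([ 4.50297552e-06, -8.94159559e-04, -4.08929640e-04, -7.48240621e-04,
       -2.15994251e-03, -6.08643539e-04, -4.09170289e-06]), 'effort': array([ 3.09850038e-03, -6.71757603e+01,  1.02808524e+00, -3.16906321e+01,
        1.57182617e-02,  7.29413907e-03, -3.02750038e-05]), 'eef_pos': array([ 261.44123734, -567.47602546,  404.01054748]), 'tool_rot': array([-6.62562773e-04,  9.76795896e-01,  2.14171171e-01, -2.18749393e-04]), 'contact_force': array([-0.00349826,  0.2584935 ,  0.50688537]), 'wrist_torque': array([-0.02124218,  0.00319408, -0.01264681]), 'gripper_width': 1.000720865841477} 154.70000000000002
```

View pics/scene0.png

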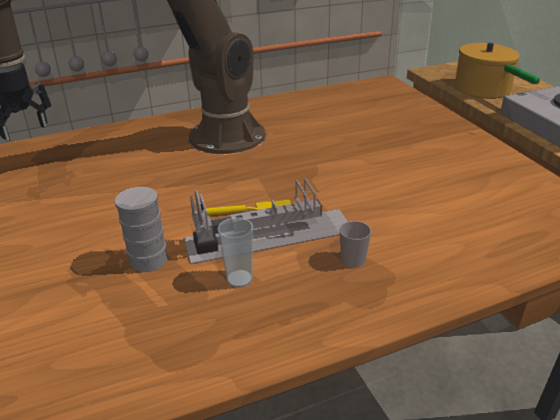

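View pics/top0.png

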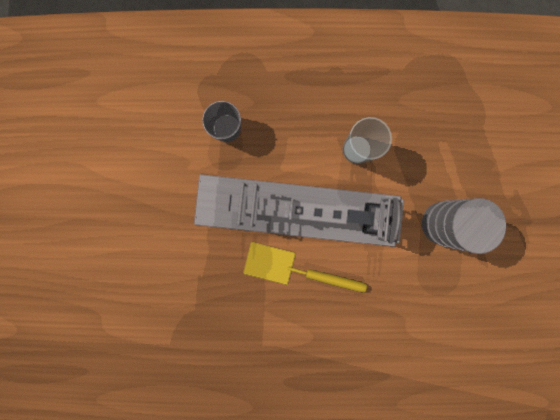

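The top view shows the rack's base plate with corners near (200,176), (195,225), (398,245) and (402,197). Its +y end points left in the image, and the holes are near (337,214), (318,212) and (299,210). I'll enlarge the tube area.

```bash
cat > h.py <<'E'
from bench import telemetry,cams,ctrl
import cv2,numpy as np
def K(n):
    c=cams.get_calibration(n); f=210/np.tan(np.radians(c["fovy"]/2))
    return np.array([[f,0,c["cx"]],[0,f,c["cy"]],[0,0,1.]]),np.array([c["k1"],0,0,0,0.]),np.diag([1,-1,-1.,1])@np.array(c["view"])
def unproj(n,pts,z):
    k,d,V=K(n); s=cv2.undistortPoints(np.array(pts,float).reshape(-1,1,2),k,d).reshape(-1,2)
    R,t=V[:3,:3],V[:3,3]; o=-R.T@t; r=np.c_[s,np.ones(len(s))]@R
    return o+r*((z-o[2])/r[:,2])[:,None]
def proj(n,P):
    k,d,V=K(n); return cv2.projectPoints(np.array(P,float).reshape(-1,1,3),cv2.Rodrigues(V[:3,:3])[0],V[:3,3],k,d)[0].reshape(-1,2)
def shot(n,box,s,out):
    im=cams.snapshot(n); x0,y0,x1,y1=box
    cv2.imwrite(out,cv2.resize(im[y0:y1,x0:x1,::-1],None,fx=s,fy=s,interpolation=cv2.INTER_CUBIC))
E
python3 - <<'E'
from h import *
a=cv2.imread("pics/top0.png")[165:255,185:415]; b=cv2.imread("pics/scene0.png")[170:270,175:365]
a=cv2.resize(a,(690,270),interpolation=2);b=cv2.resize(b,(570,300),interpolation=2)
b=cv2.copyMakeBorder(b,0,0,0,120,0); cv2.imwrite("pics/c1.png",np.vstack([a,b]))
c=unproj("top",[(200,176),(195,225),(398,245),(402,197)],6);print(c.round(1),c.mean(0),np.linalg.norm(c[0]-c[1]),np.linalg.norm(c[1]-c[2]))
print(unproj("top",[(299,210),(318,212),(337,214)],75).round(1))
E
```

```text
[[ 631.6  119.1    6. ]
 [ 534.8  128.5    6. ]
 [ 496.9 -271.8    6. ]
 [ 591.4 -279.6    6. ]] [563.6564632  -75.94592659   6.        ] 97.29153363303872 402.0083980413264
[[ 564.9  -73.7   75. ]
 [ 561.4 -108.1   75. ]
 [ 557.9 -142.5   75. ]]
```

View pics/c1.png

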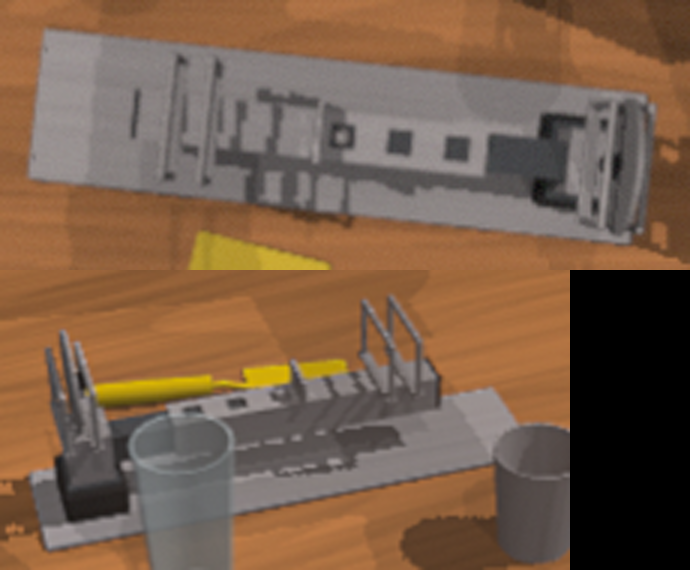

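The crop shows the button in its hole at full-image pixel (299,210) and the tab just left of it. The next holes are at 35 mm pitch, which matches what was given. I'll check the scene camera against this and plan the approach.

```bash
cat >> h.py <<'E'
from scipy.spatial.transform import Rotation as Ro
YAW=np.radians(84.4)  # tool x heading (= rack +y)
RY=np.array([np.cos(YAW),np.sin(YAW),0]); RX=np.array([np.sin(YAW),-np.cos(YAW),0])
O=np.array([565,-73.7,0.])
def Rgoal(): return Ro.from_matrix(np.c_[RY,RX,[0,0,-1]])
def state():
    s=telemetry.read_state(); q=s["tool_rot"]; return s,np.array(s["eef_pos"]),Ro.from_quat(np.r_[q[1:],q[0]])
def plan(goal,step=48,ang=8):
    s,p,R=state(); G=Rgoal(); n=0; rows=[]
    while n<20 and (np.linalg.norm(goal-p)>.3 or (R.inv()*G).magnitude()>.005):
        d=goal-p; d=d*min(1,step/max(1e-9,np.linalg.norm(d))); w=(R.inv()*G).as_rotvec(); w=w*min(1,np.radians(ang)/max(1e-9,np.linalg.norm(w)))
        rows.append([*R.inv().apply(d).round(0),*np.degrees(w).round(1),0]); p=p+d; R=R*Ro.from_rotvec(w); n+=1
    print([[float(v) for v in r] for r in rows])
def rel():
    s,p,R=state(); tip=p+R.apply([0,0,173]); d=tip-O
    print("t %.2f"%s["t"],"tip rack x %.1f y %.1f z %.1f"%(d@RX,d@RY,d[2]),"rot err",np.degrees((R.inv()*Rgoal()).as_rotvec()).round(2),"F rack",[round(float(s["contact_force"]@v),2) for v in (RX,RY,[0,0,1])],"w %.3f"%s["gripper_width"])
E
python3 - <<'E'
from h import *
for z in(65,75,85): print(z,proj("scene",[[561.4,-108.1,z],[565,-73.7,z],O+RY*13+[0,0,z+20]]).round(1).tolist())
print("tins",unproj("top",[(480,226)],172),"shaker",unproj("top",[(371,139)],140),"spat",unproj("top",[(367,288)],5))
rel(); plan(np.array([565,-73.7,400]))
E
```

```text
65 [[252.7, 216.5], [267.0, 213.9], [272.1, 205.9]]
75 [[252.5, 212.9], [266.9, 210.4], [272.0, 202.3]]
85 [[252.3, 209.4], [266.7, 206.8], [271.9, 198.7]]
tins [[ 539.58018224 -363.4021824   172.        ]] shaker [[ 684.12998677 -191.5862038   140.        ]] spat [[ 411.99015022 -211.06083213    5.        ]]
t 0.10 tip rack x -254.1 y -520.8 z 231.0 rot err [-8.000e-02 -3.000e-02 -5.967e+01] F rack [-0.03, 0.26, 0.51] w 1.001
[[40.0, -27.0, 0.0, -0.0, -0.0, -8.0, 0.0], [43.0, -21.0, 0.0, -0.0, -0.0, -8.0, 0.0], [46.0, -15.0, 0.0, -0.0, -0.0, -8.0, 0.0], [47.0, -8.0, 0.0, -0.0, -0.0, -8.0, 0.0], [48.0, -1.0, 0.0, -0.0, -0.0, -8.0, 0.0], [48.0, 5.0, 0.0, -0.0, -0.0, -8.0, 0.0], [47.0, 12.0, 0.0, -0.0, -0.0, -8.0, 0.0], [44.0, 18.0, 0.0, -0.0, -0.0, -3.7, 0.0], [43.0, 21.0, 0.0, 0.0, 0.0, -0.0, 0.0], [43.0, 21.0, 0.0, 0.0, 0.0, -0.0, 0.0], [43.0, 21.0, 0.0, 0.0, 0.0, -0.0, 0.0], [43.0, 21.0, 0.0, 0.0, 0.0, -0.0, 0.0], [3.0, 2.0, 0.0, 0.0, 0.0, -0.0, 0.0]]
```

>>> carry_out:
  rows:
    - [[40,-27,0,0,0,-8,0],[43,-21,0,0,0,-8,0],[46,-15,0,0,0,-8,0],[47,-8,0,0,0,-8,0],[48,-1,0,0,0,-8,0],[48,5,0,0,0,-8,0],[47,12,0,0,0,-8,0],[44,18,0,0,0,-4,0],[43,21,0,0,0,0,0],[43,21,0,0,0,0,0],[43,21,0,0,0,0,0],[30,14,0,0,0,0,0],[0,0,0,0,0,0,0]]

```text
t: 1.4
eef_pos: [549.4, -64.3, 398.6]
tool_rot: [-0.004, 0.726, 0.688, -0.001]
contact_force: [-0.5, -0.0, 0.7]
gripper_width: 0.004
```

```bash
python3 -c "
from h import *
rel();plan(np.array([565,-73.7,290])-2*RY)"
```

```text
t 1.40 tip rack x -17.7 y 8.3 z 225.6 rot err [-0.42 -0.17  2.55] F rack [-0.49, -0.07, 0.75] w 0.004
[[-5.0, 7.0, 47.0, -0.4, -0.2, 2.6, 0.0], [-4.0, 7.0, 47.0, 0.0, -0.0, -0.0, 0.0], [-1.0, 2.0, 14.0, 0.0, 0.0, -0.0, 0.0]]
```

>>> carry_out:
  rows:
    - [[-5,7,30,-0.4,-0.2,2.6,0],[-4,7,30,0,0,0,0],[-1,3,30,0,0,0,0],[0,0,15,0,0,0,0],[0,0,0,0,0,0,0]]

```text
t: 1.9
eef_pos: [565.4, -76.9, 289.6]
tool_rot: [0.001, 0.741, 0.671, -0.001]
contact_force: [-0.9, -0.7, -0.5]
gripper_width: 0.005
```

```bash
python3 -c "
from h import *
rel()
s,p,R=state();tip=p+R.apply([0,0,173])
print(tip,proj('scene',[tip,O+[0,0,75]]),proj('top',[tip]))
shot('scene',(200,140,350,250),5,'pics/s2.png')"
```

```text
t 1.90 tip rack x 0.7 y -3.5 z 116.6 rot err [-0.03  0.12 -0.06] F rack [-0.78, -0.75, -0.51] w 0.005
[565.30826906 -77.22204427 116.59895796] [[264.92109879 195.77233496]
 [266.87608003 210.37871646]] [[302.06146602 209.70303172]]
```

View pics/s2.png

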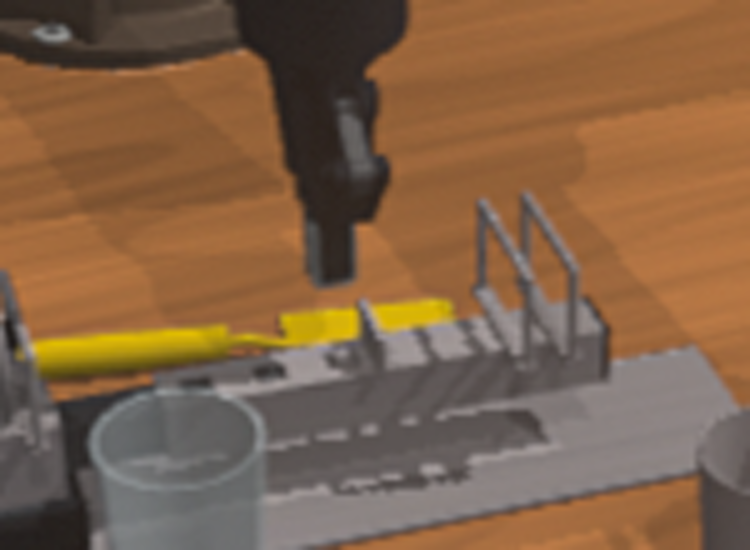

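The fingertip bottom is at about crop (331,285) and the button at about (345,357). The tab at (370,335) is clear ahead of the finger, and both pixels agree with my estimates to within about 2 mm. Next I'll descend and feel for the button.

>>> carry_out:
  rows:
    - [[0,0,10,0,0,0,0],[0,0,8,0,0,0,0],[0,0,4,0,0,0,0],[0,0,2,0,0,0,0],[0,0,0,0,0,0,0]]

```text
t: 2.45
eef_pos: [566.3, -77.9, 267.7]
tool_rot: [0.003, 0.742, 0.671, 0.001]
contact_force: [0.3, 0.2, 1.0]
gripper_width: -0.002
```

```bash
python3 -c "
from h import *
rel()"
```

```text
t 2.45 tip rack x 2.6 y -4.5 z 94.7 rot err [ 0.28  0.15 -0.14] F rack [0.27, 0.26, 1.02] w -0.002
```

>>> carry_out:
  rows:
    - [[0,0,2,0,0,0,0],[0,0,2,0,0,0,0]]

```text
t: 2.65
eef_pos: [566.7, -77.8, 264.2]
tool_rot: [0.003, 0.742, 0.671, 0.001]
contact_force: [-0.2, -0.2, 0.0]
gripper_width: 0.002
```

```bash
python3 -c "
from h import *
rel()"
```

```text
t 2.65 tip rack x 3.1 y -4.4 z 91.2 rot err [ 0.36  0.15 -0.13] F rack [-0.18, -0.27, 0.03] w 0.002
```

>>> carry_out:
  rows:
    - [[1,-2,1,0.4,0.2,0,0],[0,-1,1,0,0,0,0],[0,0,1,0,0,0,0]]

```text
t: 2.95
eef_pos: [563.6, -76.3, 261.1]
tool_rot: [-0.001, 0.741, 0.671, 0.0]
contact_force: [0.1, 0.3, -0.2]
gripper_width: -0.0
```

```bash
python3 -c "
from h import *
rel()"
```

```text
t 2.95 tip rack x -1.4 y -2.5 z 88.1 rot err [-0.07 -0.07 -0.12] F rack [0.02, 0.29, -0.23] w -0.000
```

>>> carry_out:
  rows:
    - [[0,0,1,0,0,0,0],[0,0,1,0,0,0,0]]

```text
t: 3.15
eef_pos: [563.5, -76.3, 259.0]
tool_rot: [-0.001, 0.741, 0.671, 0.0]
contact_force: [-0.4, 0.2, 0.3]
gripper_width: -0.001
```

```bash
python3 -c "
from h import *
rel()"
```

```text
t 3.15 tip rack x -1.4 y -2.5 z 86.0 rot err [-0.06 -0.07 -0.12] F rack [-0.45, 0.11, 0.33] w -0.001
```

>>> carry_out:
  rows:
    - [[0,0,1,0,0,0,0],[0,0,1,0,0,0,0]]

```text
t: 3.35
eef_pos: [563.6, -76.3, 256.9]
tool_rot: [-0.001, 0.742, 0.671, 0.0]
contact_force: [-0.5, 0.1, 0.1]
gripper_width: 0.004
```

```bash
python3 -c "
from h import *
rel()"
```

```text
t 3.35 tip rack x -1.3 y -2.5 z 83.9 rot err [-0.05 -0.07 -0.12] F rack [-0.48, 0.04, 0.05] w 0.004
```

>>> carry_out:
  rows:
    - [[0,0,1,0,0,0,0],[0,0,1,0,0,0,0]]

```text
t: 3.55
eef_pos: [563.6, -76.3, 254.7]
tool_rot: [-0.001, 0.742, 0.671, 0.0]
contact_force: [0.5, -0.4, -0.1]
gripper_width: 0.002
```

>>> carry_out:
  rows:
    - [[0,0,1,0,0,0,0],[0,0,1,0,0,0,0]]

```text
t: 3.75
eef_pos: [563.7, -76.3, 252.5]
tool_rot: [-0.001, 0.742, 0.671, 0.0]
contact_force: [0.5, -0.2, 0.4]
gripper_width: -0.002
```

>>> carry_out:
  rows:
    - [[0,0,1,0,0,0,0],[0,0,0,0,0,0,0]]

```text
t: 3.95
eef_pos: [563.6, -76.3, 251.2]
tool_rot: [-0.001, 0.742, 0.671, 0.0]
contact_force: [0.5, -0.5, 0.4]
gripper_width: 0.001
```

>>> carry_out:
  rows:
    - [[0,0,1,0,0,0,0],[0,0,1,0,0,0,0]]

```text
t: 4.15
eef_pos: [563.7, -76.3, 249.2]
tool_rot: [-0.001, 0.742, 0.671, 0.0]
contact_force: [-0.2, 0.4, 1.2]
gripper_width: -0.002
```

>>> carry_out:
  rows:
    - [[0,0,1,0,0,0,0],[0,0,0,0,0,0,0]]

```text
t: 4.35
eef_pos: [563.7, -76.3, 248.3]
tool_rot: [-0.001, 0.742, 0.671, 0.0]
contact_force: [-1.0, 0.0, 1.8]
gripper_width: -0.0
```

>>> carry_out:
  rows:
    - [[0,0,1,0,0,0,0],[0,0,0,0,0,0,0]]

```text
t: 4.55
eef_pos: [563.7, -76.3, 247.4]
tool_rot: [-0.001, 0.742, 0.671, 0.0]
contact_force: [-1.2, 0.2, 2.4]
gripper_width: 0.002
```

>>> carry_out:
  rows:
    - [[0,0,1,0,0,0,0],[0,0,0,0,0,0,0]]

```text
t: 4.75
eef_pos: [563.7, -76.3, 246.5]
tool_rot: [-0.001, 0.742, 0.671, 0.0]
contact_force: [0.0, 0.4, 2.9]
gripper_width: 0.003
```

>>> carry_out:
  rows:
    - [[0,0,1,0,0,0,0],[0,0,0,0,0,0,0]]

```text
t: 4.95
eef_pos: [563.7, -76.3, 245.5]
tool_rot: [-0.0, 0.742, 0.671, 0.0]
contact_force: [-1.4, 0.1, 2.9]
gripper_width: 0.001
```

>>> carry_out:
  rows:
    - [[0,0,1,0,0,0,0],[0,0,0,0,0,0,0]]

```text
t: 5.15
eef_pos: [563.7, -76.3, 244.5]
tool_rot: [-0.0, 0.742, 0.671, 0.0]
contact_force: [-0.6, -0.0, 3.4]
gripper_width: -0.0
```

>>> carry_out:
  rows:
    - [[0,0,1,0,0,0,0],[0,0,0,0,0,0,0]]

```text
t: 5.35
eef_pos: [563.7, -76.2, 243.6]
tool_rot: [-0.0, 0.742, 0.671, 0.0]
contact_force: [-0.9, -0.1, 5.0]
gripper_width: -0.002
```

>>> carry_out:
  rows:
    - [[0,0,0.6,0,0,0,0],[0,0,0,0,0,0,0]]

```text
t: 5.55
eef_pos: [563.7, -76.2, 243.3]
tool_rot: [-0.0, 0.742, 0.671, 0.0]
contact_force: [-2.1, 0.3, 5.6]
gripper_width: -0.0
```

>>> carry_out:
  rows:
    - [[0,0,0.4,0,0,0,0],[0,0,0,0,0,0,0]]

```text
t: 5.75
eef_pos: [563.7, -76.2, 243.3]
tool_rot: [-0.0, 0.742, 0.671, 0.0]
contact_force: [-1.7, -0.2, 6.1]
gripper_width: 0.002
```

>>> carry_out:
  rows:
    - [[1,0,0.4,0,0,0,0],[1,0,0.4,0,0,0,0]]

```text
t: 5.95
eef_pos: [563.7, -75.6, 243.0]
tool_rot: [0.001, 0.742, 0.67, -0.001]
contact_force: [-2.8, -3.5, 8.3]
gripper_width: 0.002
```

>>> carry_out:
  rows:
    - [[1,0,0.4,0,0,0,0],[1,0,0.4,0,0,0,0]]

```text
t: 6.15
eef_pos: [563.8, -75.1, 242.8]
tool_rot: [0.001, 0.742, 0.67, -0.001]
contact_force: [-2.8, -3.4, 8.6]
gripper_width: -0.004
```

```bash
python3 -c "
from h import *
rel()"
```

```text
t 6.15 tip rack x -1.0 y -2.3 z 69.8 rot err [ 0.01  0.23 -0.28] F rack [-2.47, -3.65, 8.59] w -0.004
```

>>> carry_out:
  rows:
    - [[1.5,0,0,0,0,0,0],[1.5,0,0.1,0,0,0,0]]

```text
t: 6.35
eef_pos: [563.9, -74.3, 243.2]
tool_rot: [0.003, 0.743, 0.669, -0.003]
contact_force: [-1.8, -4.8, 6.9]
gripper_width: -0.001
```

>>> carry_out:
  rows:
    - [[1.5,0,0.1,0,0,0,0],[1.5,0,0.1,0,0,0,0]]

```text
t: 6.55
eef_pos: [564.0, -73.6, 243.4]
tool_rot: [0.004, 0.744, 0.668, -0.004]
contact_force: [-2.3, -4.5, 6.5]
gripper_width: -0.003
```

```bash
python3 -c "
from h import *
rel()"
```

```text
t 6.55 tip rack x -1.0 y -1.9 z 70.4 rot err [ 0.01  0.61 -0.54] F rack [-1.85, -4.75, 6.5] w -0.003
```

>>> carry_out:
  rows:
    - [[2,0,0.1,0,0.5,-0.5,0],[2,0,0.1,0,0.5,0,0]]

```text
t: 6.75
eef_pos: [564.7, -71.7, 243.6]
tool_rot: [-0.001, 0.742, 0.671, 0.002]
contact_force: [-0.9, -4.0, 4.8]
gripper_width: -0.005
```

```bash
python3 -c "
from h import *
rel()"
```

```text
t 6.75 tip rack x -0.3 y 2.7 z 70.6 rot err [ 0.07 -0.24 -0.13] F rack [-0.52, -4.1, 4.81] w -0.005
```

>>> carry_out:
  rows:
    - [[0,0,0.6,0,0,0,0],[0,0,0.4,0,0,0,0]]

```text
t: 6.95
eef_pos: [564.7, -71.7, 243.0]
tool_rot: [-0.001, 0.742, 0.671, 0.002]
contact_force: [-2.4, 1.1, 8.0]
gripper_width: -0.002
```

```bash
python3 -c "
from h import *
rel();shot('scene',(200,140,350,250),5,'pics/s3.png')"
```

```text
t 6.95 tip rack x -0.2 y 2.7 z 70.0 rot err [ 0.1  -0.26 -0.15] F rack [-2.49, 0.9, 7.97] w -0.002
```

View pics/s3.png

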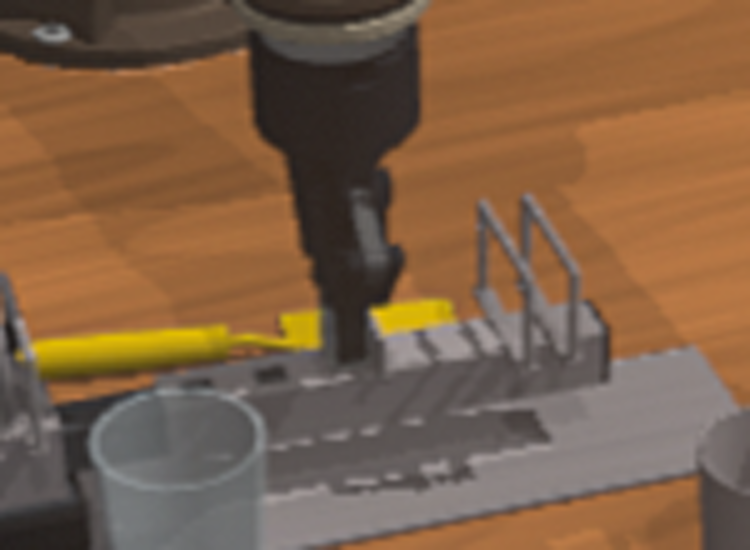

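The picture shows the sleeve wires in the same place as before (483,200), so the sleeve hasn't moved. The finger is on the button with its front edge about at the tab. Now I'll push the tab while keeping light pressure down.

>>> carry_out:
  rows:
    - [[1.5,0,0.1,0,0.3,0,0],[1.5,0,0.1,0,0.3,0,0]]

```text
t: 7.2
eef_pos: [564.9, -70.4, 243.2]
tool_rot: [-0.004, 0.742, 0.67, 0.005]
contact_force: [-1.9, -4.9, 6.4]
gripper_width: 0.001
```

```bash
python3 -c "
from h import *
rel()"
```

```text
t 7.20 tip rack x -0.1 y 5.5 z 70.3 rot err [ 0.11 -0.72 -0.23] F rack [-1.44, -5.05, 6.44] w 0.001
```

>>> carry_out:
  rows:
    - [[1.5,0,0.2,0,0.3,0,0],[1.5,0,0.2,0,0.3,0,0]]

```text
t: 7.4
eef_pos: [565.0, -69.7, 243.2]
tool_rot: [-0.006, 0.743, 0.669, 0.008]
contact_force: [-2.9, -5.1, 5.1]
gripper_width: -0.001
```

```bash
python3 -c "
from h import *
rel()"
```

```text
t 7.40 tip rack x -0.0 y 7.4 z 70.2 rot err [ 0.1  -1.14 -0.36] F rack [-2.42, -5.32, 5.07] w -0.001
```

```bash
cat >> h.py <<'E'
def slide():
    a=cv2.imread("pics/scene0.png"); b=cams.snapshot("scene")[:,:,::-1].copy()
    k=4; T=cv2.resize(a[174:218,290:326],None,fx=k,fy=k,interpolation=2); S=cv2.resize(b[160:230,282:350],None,fx=k,fy=k,interpolation=2)
    r=cv2.matchTemplate(S,T,cv2.TM_CCOEFF_NORMED); _,v,_,m=cv2.minMaxLoc(r)
    d=np.array([m[0]/k+282-290,m[1]/k+160-174]); P=O+RY*90+[0,0,100]; u=(proj("scene",[P+RY*20])-proj("scene",[P]))[0]/20
    print("slide est mm %.1f"%(d@u/(u@u)),"px",d,"score %.2f"%v)
E
python3 -c "
from h import *
slide()"
```

```text
slide est mm 4.2 px [1.75 0.  ] score 0.95
```

>>> carry_out:
  rows:
    - [[2,0,0.2,0,0,0,0],[2,0,0.2,0,0,0,0]]

```text
t: 7.65
eef_pos: [565.2, -68.9, 243.1]
tool_rot: [-0.005, 0.744, 0.668, 0.007]
contact_force: [-1.9, -5.3, 7.8]
gripper_width: 0.001
```

```bash
python3 -c "
from h import *
rel();slide()"
```

```text
t 7.65 tip rack x -0.0 y 7.6 z 70.1 rot err [ 0.09 -0.93 -0.55] F rack [-1.38, -5.42, 7.75] w 0.001
slide est mm 4.8 px [2. 0.] score 0.96
```

>>> carry_out:
  rows:
    - [[2,0,0.2,0,0,0,0],[2,0,0.2,0,0,0,0]]

```text
t: 7.9
eef_pos: [565.3, -68.0, 243.0]
tool_rot: [-0.003, 0.745, 0.667, 0.005]
contact_force: [-2.1, -5.8, 6.9]
gripper_width: 0.0
```

```bash
python3 -c "
from h import *
rel();slide()"
```

```text
t 7.90 tip rack x -0.1 y 7.7 z 70.0 rot err [ 0.07 -0.66 -0.72] F rack [-1.54, -6.03, 6.92] w 0.000
slide est mm 4.8 px [2. 0.] score 0.96
```

>>> carry_out:
  rows:
    - [[3,0,0.2,0,0,0.3,0],[3,0,0.2,0,0,0.3,0]]

```text
t: 8.15
eef_pos: [565.4, -66.2, 243.0]
tool_rot: [-0.002, 0.75, 0.662, 0.002]
contact_force: [-2.9, -7.5, 7.6]
gripper_width: 0.002
```

```bash
python3 -c "
from h import *
rel();slide()"
```

```text
t 8.15 tip rack x -0.2 y 8.4 z 70.0 rot err [ 0.02 -0.31 -1.57] F rack [-2.14, -7.79, 7.57] w 0.002
slide est mm 5.4 px [2.25 0.  ] score 0.95
```

>>> carry_out:
  rows:
    - [[3,0,0.2,0,0.3,-0.5,0],[3,0,0.2,0,0.3,-0.5,0]]

```text
t: 8.4
eef_pos: [565.8, -64.8, 243.0]
tool_rot: [-0.003, 0.746, 0.666, 0.004]
contact_force: [-2.7, -5.3, 7.7]
gripper_width: -0.004
```

```bash
python3 -c "
from h import *
rel();slide()"
```

```text
t 8.40 tip rack x -0.0 y 10.6 z 70.0 rot err [ 0.01 -0.54 -0.82] F rack [-2.22, -5.49, 7.71] w -0.004
slide est mm 7.4 px [ 3.   -0.25] score 0.95
```

>>> carry_out:
  rows:
    - [[3,0,0.1,0,0.1,-0.6,0],[3,0,0.1,0,0.1,-0.4,0]]

```text
t: 8.65
eef_pos: [566.3, -61.3, 243.2]
tool_rot: [-0.003, 0.74, 0.672, 0.004]
contact_force: [-1.5, -4.7, 6.0]
gripper_width: 0.001
```

```bash
python3 -c "
from h import *
rel();slide()"
```

```text
t 8.65 tip rack x 0.1 y 14.2 z 70.2 rot err [ 0.03 -0.57  0.07] F rack [-1.09, -4.8, 5.99] w 0.001
slide est mm 11.7 px [ 4.75 -0.5 ] score 0.95
```

>>> carry_out:
  rows:
    - [[3,0,0,0,0,-0.4,0],[3,0,0,0,0,-0.4,0]]

```text
t: 8.9
eef_pos: [566.8, -57.3, 243.5]
tool_rot: [-0.002, 0.736, 0.677, 0.003]
contact_force: [-1.1, -3.8, 5.3]
gripper_width: -0.003
```

```bash
python3 -c "
from h import *
rel();slide()"
```

```text
t 8.90 tip rack x 0.3 y 17.7 z 70.5 rot err [ 0.04 -0.41  0.77] F rack [-0.75, -3.92, 5.32] w -0.003
slide est mm 14.8 px [ 6.   -0.75] score 0.96
```

>>> carry_out:
  rows:
    - [[2,0,-0.5,0,0,0.5,0],[2,0,-0.5,0,0,0.3,0],[2,0,-0.3,0,0,0,0],[2,0,0,0,0,0,0]]

```text
t: 9.35
eef_pos: [567.4, -50.9, 244.2]
tool_rot: [-0.002, 0.742, 0.67, 0.002]
contact_force: [-0.5, -4.9, 1.1]
gripper_width: 0.0
```

```bash
python3 -c "
from h import *
rel();slide()"
```

```text
t 9.35 tip rack x 0.1 y 23.7 z 71.2 rot err [-0.01 -0.27 -0.24] F rack [-0.03, -4.92, 1.06] w 0.000
slide est mm 20.6 px [ 8.25 -1.5 ] score 0.95
```

>>> carry_out:
  rows:
    - [[2,0,0,0,0,-0.2,0],[2,0,0,0,0,0,0],[2,0,0,0,0,0,0],[2,0,0,0,0,0,0],[2,0,0,0,0,0,0]]

```text
t: 9.9
eef_pos: [568.7, -38.5, 244.2]
tool_rot: [-0.002, 0.74, 0.672, 0.003]
contact_force: [0.5, -1.7, 1.1]
gripper_width: 0.004
```

```bash
python3 -c "
from h import *
rel();slide()"
```

```text
t 9.90 tip rack x 0.2 y 36.6 z 71.2 rot err [ 0.01 -0.39  0.07] F rack [0.63, -1.64, 1.06] w 0.004
slide est mm 33.7 px [13.5 -2.5] score 0.95
```

>>> carry_out:
  rows:
    - [[0.5,0,0,0,0,0,0],[0.5,0,0,0,0,0,0]]

```text
t: 10.15
eef_pos: [568.9, -36.1, 244.3]
tool_rot: [-0.002, 0.74, 0.673, 0.003]
contact_force: [-0.2, -2.6, 0.2]
gripper_width: -0.002
```

```bash
python3 -c "
from h import *
rel();slide()"
```

```text
t 10.15 tip rack x 0.3 y 39.2 z 71.3 rot err [ 0.03 -0.45  0.16] F rack [0.06, -2.59, 0.15] w -0.002
slide est mm 36.2 px [14.5  -2.75] score 0.94
```

>>> carry_out:
  rows:
    - [[0.7,0,0,0,0,0,0],[0.7,0,0,0,0,0,0]]

```text
t: 10.4
eef_pos: [569.0, -35.0, 244.2]
tool_rot: [-0.002, 0.74, 0.673, 0.003]
contact_force: [0.6, -3.9, 0.1]
gripper_width: -0.002
```

```bash
python3 -c "
from h import *
rel();slide();shot('scene',(200,140,350,250),5,'pics/s4.png');shot('top',(185,165,415,255),3,'pics/t4.png')"
```

```text
t 10.40 tip rack x 0.3 y 40.2 z 71.2 rot err [ 0.02 -0.42  0.14] F rack [0.97, -3.87, 0.13] w -0.002
slide est mm 36.8 px [14.75 -2.75] score 0.94
```

View pics/s4.png

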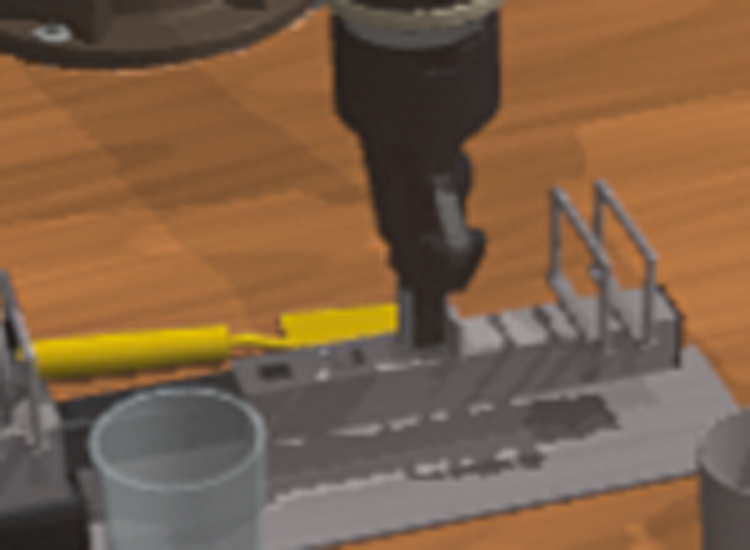

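The wires have moved to (558,190), and the hole around (350,355) seems to have the button in it. I'll back off and check before lifting.

>>> carry_out:
  rows:
    - [[-2,0,0,0,0,0,0],[-2,0,-1,0,0,0,0],[-2,0,-3,0,0,0,0],[0,0,-20,0,0,0,0],[0,0,-40,0,0,0,0],[0,0,-45,0,0,0,0],[-45,0,-20,0,0,0,0],[-48,0,0,0,0,0,0],[0,0,0,0,0,0,0]]

```text
t: 11.45
eef_pos: [559.4, -134.3, 378.3]
tool_rot: [-0.004, 0.737, 0.676, 0.004]
contact_force: [-1.3, -0.7, -0.8]
gripper_width: 0.002
```

```bash
python3 - <<'E'
from h import *
rel();slide()
s=cams.snapshot('scene')[:,:,::-1];t=cams.snapshot('top')[:,:,::-1]
a=cv2.resize(s[190:250,220:340],(700,350),interpolation=2)
b=cv2.resize(t[180:230,230:370],(700,250),interpolation=2)
cv2.imwrite('pics/f.png',np.vstack([a,b]))
E
```

```text
t 11.45 tip rack x 0.3 y -59.0 z 205.4 rot err [-0.02 -0.64  0.6 ] F rack [-1.18, -0.81, -0.75] w 0.002
slide est mm 36.8 px [14.75 -2.75] score 0.94
```

View pics/f.png

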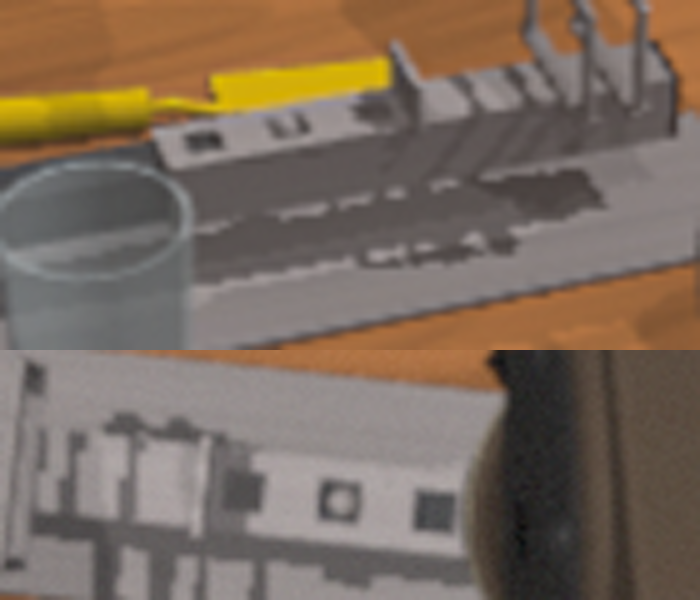

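The button now shows as a bright dome centred in the middle hole, at (342,500) in the lower half. The first hole, at (245,492), is empty beside the tab. The arm is clear, so I'm handing in.

```bash
python3 -c "
from bench import ctrl
print(ctrl.job_done())"
```

```text
the job is handed in; nothing more can be done
None
```

I pressed the snap button flush and pushed the sleeve out by its thumb tab until the button came up in the next hole. I then backed the arm off, lifted it clear and handed the job in at about 11.5 s of the 38 s allowed.

**Last checks:**
- **Button and sleeve:** The final top picture shows the button's dome centred in the second hole, with the first hole empty beside the tab.
- **Slide distance:** My scene-image estimate reads 36.8 mm, about 2 mm over the expected 35 mm. That is inside the 32.5–37.5 mm window, and I put the difference down to scale error in the estimate. It read the same before and after I let go, so the sleeve is staying put.
- **Forces:** The highest total force I read was about 11 N, below the 20 N limit. Forces were read only at the end of each call, so a brief higher peak between readings would not show.
- **Other objects:** The arm kept clear of the tins, shaker, tumbler and spatula by plan. I did not measure them afterwards.

I judged the pressed-flush step from force and height, not from the button itself: the force rose sharply once the finger met the sleeve top.

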